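# Balance the short gauge block on the domed anvil

### The arm

A 7-joint arm with a two-finger parallel gripper is mounted at the origin on a cart in front of the work surface, level with it; the furniture and walls round the work are solid. World frame = base frame: x ahead of the robot, y to its left, z up, the work surface at z = 0. Lengths are in m, angles in rad, forces in N, time in s.
With the tool pointing down it reaches from about 0.35 to 0.775 m from the base axis. Payload 3.1 kg.
Tool frame: the origin (TCP) lies on the centre line of the jaws, within the pads' length; the fingertips stand 17 mm ahead of it and the grasp point (between the pads) lies 2 mm behind it (robot.tips_ahead is the distance from the TCP to the fingertips, in m); z points along the fingers, y is the line along which they close (so a half turn about z gives the same grasp; the last joint's range is limited). The gripper opens to 85 mm and grips with 20 to 120 N. Pads are 22 mm wide; open, the fingers measure 114 mm over their backs; the gripper's body (76 mm by 85 mm) begins 54 mm behind the grasp point. The pads swing forward as they close: fully open they stand 13 mm farther back than shut.
Start: joints at [-1.303, 0.311, 0.014, 1.512, -0.004, 1.319, -0.027], TCP at [0.168, 0.524, 0.215] pointing down, gripper open.
Joint ranges: [-2.7, 2.7], [-0.3, 1.91], [-1.27, 1.3], [0.12, 2.57], [-1.44, 4.58], [0.2, 2.03], [-3.05, 3.05]. Speed limits (rad/s): [2.79, 2.79, 3.14, 3.14, 3.14, 3.14, 3.14].

### API

Orientations are given as [roll, pitch, yaw] about the fixed x, y, z axes, in that order (R = Rz(yaw) Ry(pitch) Rx(roll)).
In Python, from cell import robot gives the robot as it stands. The module is installed in compiled form; this text tells all that it offers.
- The arm moves only by the tool servo_tool, never from a script. Its argument "rows" is a list that holds one entry, the list of rows, each a list of 7 numbers: the closure in counts, from 0 (fully open) to 255 (shut), then the shift along the world's x, y, z in m, then the turn, a rotation vector about the world's x, y, z in degrees. A call has 1 to 5 rows; each row is the pose to reach, as a shift and turn from the pose commanded when the call began; what a row does not reach only later rows make up. A row lasts 1/12 s, in which the tool goes at most 41.7 mm and 7.16 degrees, less where a joint would pass 70% of its speed; a pose out of reach is approached as far as the arm can. A call with a gripper value outside its range is refused whole. The fingers move at their own pace and stop on an object; the grip force is fixed at half the most. Time passes only in rows, so rows that repeat a pose let the fingers close. It gives the time, the measured TCP pose, the force, the opening and the grip force at its end, in the units of the state.
- robot.read_state(): the state, without advancing time (a new reading comes with each control period).
- robot.snapshot(name): name is "side" or "top"; returns a dict with "color" (480x640x3 uint8, red, green, blue), "camera_matrix" (3x3 intrinsics, pixels), "world_to_cam" (4x4, takes a point from world to camera coordinates). Camera axes: x right, y down, z forward; pixel columns grow to the right and rows downward; lengths in m; the calibration is good to about 2 mm. A picture is of the moment at which its call begins. There is no depth.
- robot.finish_job(): hands the job in; it is judged then, once.
The state is a dict: "time_s": time; "q": joint angles; "qd": joint speeds; "joint_efforts": joint torques, N m; "position": TCP position; "tool_rot": TCP orientation; "ft_force": force on the tool from outside, world axes, zero at the start; "torque": the same for the moment, N m; "grip_width": finger opening in m; "gripper_force": force on a finger pad.
Only numpy, scipy, OpenCV 4.12 (cv2) and the standard library are available. Lean on these libraries where they do the work, as an engineer would, in place of code of your own. Each camera call takes 0.05 s, during which the arm holds its last target. There are 200 camera calls.

### The job

The dial indicator is to be zeroed over a single point of contact: pick up the short rectangular gauge block and lay it with its broad underside on the crown of the domed anvil, so that it stays balanced there by itself, about centred and nearly level. It belongs on the domed anvil, not on the flat-topped one beside it; leave the cube and the long bar where they are.

Things in the scene. Friction and masses are not known exactly. Their poses are not given: they have to be found in the camera images.
- short_block_mid (a point): centre (half-way up) of the short rectangular gauge block: plain ground steel, 45 mm long (its x), 20 mm wide (its y), 16 mm high (its z), 0.08 to 0.15 kg, lying loose on the bench on a 45x20 face. It is the piece to move; take it from above across the 20 mm width.
- domed_anvil_top (a point): highest point of the domed anvil, 50 mm above the bench: a fixed steel anvil on a round dark flange (82 mm diameter, 10 mm thick), its head 60 mm across with a spherical crown of 60 mm radius that falls 8 mm from the middle to the rim. z is up. Beside it, at least 110 mm away centre to centre, stands the flat-topped anvil, alike in size and height but with a flat top; which of the two stands left or right varies.
- cube_block_mid (a point): centre of a loose 30x30x30 mm ground steel cube on the bench, to be left where it is.
- long_block_mid (a point): centre of a loose ground steel bar on the bench, 100 mm long (its x), 12 mm wide (its y), 24 mm high (its z), to be left where it is.
There are look-alikes about, which are no part of the job. Of the things like the part that bears short_block_mid, leave any that is blue; of the rest the larger one is meant.

How it is judged:
By the outcome, as a careful person would: the job done as asked, in the order asked, and still so for the second after the job is handed in, with the robot touching nothing.
It also fails if it takes over 40 s, if anything falls off the work surface, if the arm or the gripper's body presses on something with over 40 N, if the wrist force passes 120 N, or if a joint passes its speed limit or range.

## Working session

There is one attempt and no reset: what is moved stays moved. The work goes in short steps, Python scripts to look and compute and a tool call to move; the robot and the scene stay as the last step left them, time stands still between calls to the robot, and variables do not carry over. Pictures are saved under pics/ and viewed, at most 10 in all, crops included, and the job is handed in when it is done.

Besides the shell and the picture viewer there is one more tool, called after "Emit:" as a command line: name --argument value ..., lists and objects as JSON in quotes. servo_tool: Moves the arm, as the interface text tells. Its arguments: {"type":"object","properties":{"rows":{"type":"array","items":{"type":"array","items":{"type":"array","items":{"type":"number"}}}}},"required":["rows"]}

```bash
mkdir -p pics
python3 - <<'E'
from cell import robot
import cv2,numpy as np
for n in("top","side"):
    s=robot.snapshot(n);cv2.imwrite(f"pics/{n}0.png",s["color"][:,:,::-1]);np.savez(f"{n}0.npz",**s)
    print(n,s["camera_matrix"].round(1).tolist(),s["world_to_cam"].round(3).tolist())
st=robot.read_state();print(st["position"],st["tool_rot"],st["grip_width"],st["time_s"])
E
```

```text
top [[474.3, 0.0, 320.3], [0.0, 474.3, 233.3], [0.0, 0.0, 1.0]] [[-0.029, -0.999, -0.026, 0.053], [-0.981, 0.033, -0.189, 0.56], [0.19, 0.02, -0.982, 0.935], [0.0, 0.0, 0.0, 1.0]]
side [[507.5, 0.0, 319.5], [0.0, 507.5, 237.5], [0.0, 0.0, 1.0]] [[0.992, -0.123, -0.001, -0.546], [-0.064, -0.509, -0.859, 0.102], [0.106, 0.852, -0.513, 0.834], [0.0, 0.0, 0.0, 1.0]]
[0.16747629 0.52315485 0.21350455] [-3.13944734e+00  1.22773515e-04  2.83190237e+00] 0.08556079714673953 0.1
```

View pics/top0.png

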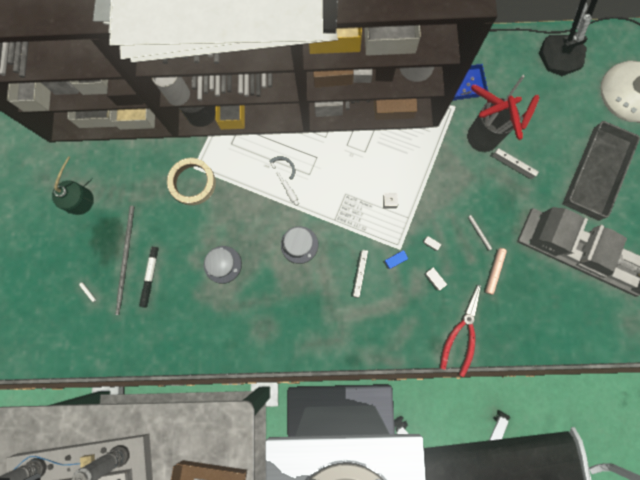

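View pics/side0.png

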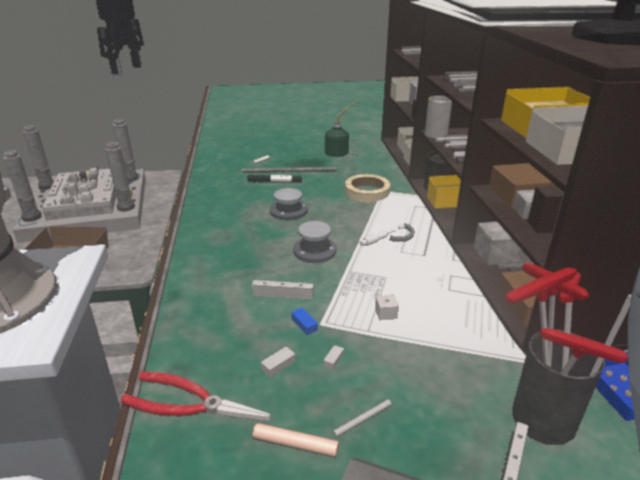

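The top view shows anvils at (222,264) and (298,242), the blue decoy at (396,259), the larger short block at (436,279) and a smaller one at (432,243). Next I'll enlarge the anvils and measure them.

```bash
cat > h.py <<'E'
import numpy as np,cv2
def cast(s,uv,z):
    K,T=s["camera_matrix"],s["world_to_cam"];R=T[:3,:3]
    d=R.T@np.linalg.inv(K)@np.array([*uv,1.]);c=-R.T@T[:3,3]
    return c+d*(z-c[2])/d[2]
def proj(s,p):
    q=s["camera_matrix"]@(s["world_to_cam"][:3,:3]@p+s["world_to_cam"][:3,3]);return q[:2]/q[2]
def block(s,box,z,thr):
    x0,y0,x1,y1=box;c=s["color"][y0:y1,x0:x1].astype(int)
    m=(c[:,:,0]>thr).astype(np.uint8)
    cs,_=cv2.findContours(m,0,1);k=max(cs,key=cv2.contourArea)[:,0]+[x0,y0]
    P=np.array([cast(s,p,z)[:2] for p in k],np.float32)
    return cv2.minAreaRect(P*1000),len(k),cv2.contourArea(k)
E
python3 - <<'E'
from h import *
t=dict(np.load("top0.npz"));s=dict(np.load("side0.npz"))
for thr in (110,130,150,170): 
    print(thr,"top",block(t,(420,262,455,297),.014,thr)); print("side",block(s,(255,340,305,382),.012,thr))
a=cv2.resize(t["color"][200:300,190:340],None,fx=4,fy=4,interpolation=2)[:,:,::-1]
b=cv2.resize(s["color"][170:270,250:350],None,fx=4,fy=4,interpolation=2)[:,:,::-1]
c=cv2.resize(t["color"][225:300,415:465],None,fx=4,fy=4,interpolation=2)[:,:,::-1]
o=np.zeros((800,800,3),np.uint8);o[:400,:600]=a;o[400:,:400]=b;o[400:700,400:600]=c
cv2.imwrite("pics/crop.png",cv2.resize(o,(600,600)))
E
```

```text
110 top (((463.96246337890625, -206.5109405517578), (48.1041259765625, 24.540958404541016), 35.269718170166016), 50, 237.0)
side (((467.05230712890625, -204.07479858398438), (47.955116271972656, 66.71629333496094), 0.5267395973205566), 128, 719.0)
130 top (((463.964111328125, -206.42054748535156), (47.56974792480469, 22.436283111572266), 35.70365905761719), 50, 213.0)
side (((466.72943115234375, -204.68421936035156), (47.6511116027832, 23.440187454223633), 36.70210266113281), 69, 368.5)
150 top (((463.8089294433594, -206.61451721191406), (45.92417526245117, 21.84560775756836), 35.25700759887695), 48, 202.0)
side (((466.5806884765625, -204.49139404296875), (45.902183532714844, 21.012027740478516), 35.33195877075195), 67, 325.5)
170 top (((464.10430908203125, -206.4118194580078), (45.207740783691406, 21.183635711669922), 35.25377655029297), 46, 191.0)
side (((466.5437316894531, -204.38082885742188), (44.236534118652344, 19.38172149658203), 35.37614822387695), 64, 289.0)
```

View pics/crop.png

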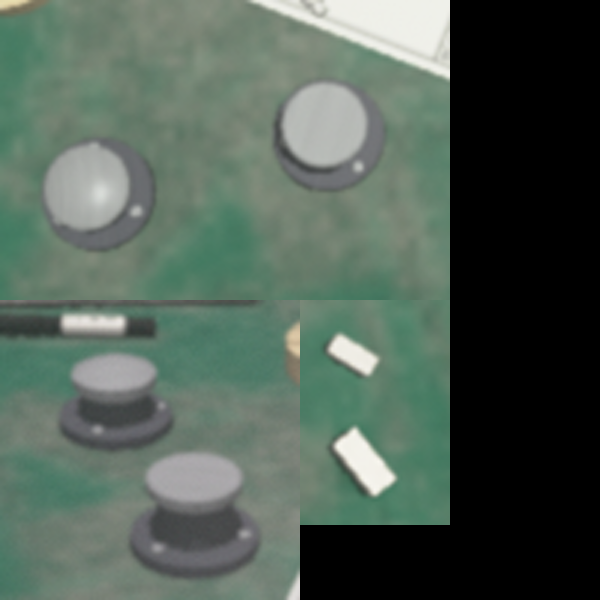

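The left anvil is domed: it has a round highlight and the flat one has none. Now I'll measure its axis.

Run:
```python
from h import *
t=dict(np.load("top0.npz"));s=dict(np.load("side0.npz"))
for n,c,box in(("top",t,(195,235,250,290)),("side",s,(262,180,316,222))):
    x0,y0,x1,y1=box;im=c["color"][y0:y1,x0:x1].astype(int)
    g=im[:,:,1]-im[:,:,0]
    print(n)
    for what,z,rad in(("head",.042,.030),("flange",.010,.041)):
      for thr in((105,115,125) if what=="head" else (10,15,20)):
        m=((im[:,:,0]>thr)&(g<12)) if what=="head" else (g<thr)
        cs,_=cv2.findContours(m.astype(np.uint8),0,1);k=max(cs,key=cv2.contourArea)
        k=cv2.convexHull(k)[:,0]+[x0,y0]
        P=np.array([cast(c,p,z)[:2] for p in k],np.float32)*1000
        if len(P)>5:print(what,thr,cv2.minEnclosingCircle(P),cv2.fitEllipse(P))
```

```text
top
head 105 ((506.51092529296875, 244.1529541015625), 37.69255828857422) ((508.6778564453125, 245.17506408691406), (65.82048034667969, 75.92757415771484), 163.86587524414062)
head 115 ((510.4534606933594, 251.8973388671875), 32.310386657714844) ((510.2582702636719, 250.84130859375), (60.10127258300781, 63.67973709106445), 54.68771743774414)
head 125 ((511.16046142578125, 251.9211883544922), 31.63413429260254) ((510.4951477050781, 250.70240783691406), (59.12532043457031, 62.07389831542969), 61.3820915222168)
flange 10 ((506.0318298339844, 250.1681671142578), 43.8098030090332) ((507.8540954589844, 249.76646423339844), (79.99820709228516, 85.99512481689453), 93.7800521850586)
flange 15 ((501.8099670410156, 247.1237335205078), 50.1750602722168) ((503.0133361816406, 247.3734588623047), (82.42432403564453, 100.8528060913086), 108.61954498291016)
flange 20 ((514.3485107421875, 238.22750854492188), 73.75843811035156) ((526.0388793945312, 240.87428283691406), (108.56565856933594, 168.41104125976562), 80.98309326171875)
side
head 105 ((515.134033203125, 242.86061096191406), 35.117576599121094
[... 262 characters left out ...]
340820312)
head 125 ((513.0996704101562, 247.31967163085938), 30.405427932739258) ((512.7418823242188, 247.07809448242188), (57.893917083740234, 60.653385162353516), 177.91600036621094)
flange 10 ((508.0049133300781, 268.10040283203125), 77.72195434570312) ((507.9195861816406, 263.0758972167969), (101.29954528808594, 160.31825256347656), 170.66964721679688)
flange 15 ((512.8642578125, 262.9336853027344), 82.43221282958984) ((510.4311218261719, 256.9276428222656), (111.92998504638672, 173.6718292236328), 170.15281677246094)
flange 20 ((522.0296630859375, 258.7550354003906), 89.00330352783203) ((515.0836791992188, 244.98500061035156), (123.48770141601562, 200.05966186523438), 179.996337890625)
```

Emit:
servo_tool --rows '[[[0, 0.19, -0.08, 0.0, 0, 0, -35], [0, 0.19, -0.08, 0.0, 0, 0, -35], [0, 0.19, -0.08, 0.0, 0, 0, -35], [0, 0.19, -0.08, 0.0, 0, 0, -35], [0, 0.19, -0.08, 0.0, 0, 0, -35]]]'

```text
time_s: 0.52
position: [0.3595, 0.4422, 0.2141]
tool_rot: [-3.141, 0.001, 2.215]
ft_force: [1.3, 0.4, -0.2]
grip_width: 0.0855
gripper_force: 0.0
```

Emit:
servo_tool --rows '[[[0, 0.08, -0.18, 0.0, 0, 0, -35], [0, 0.08, -0.18, 0.0, 0, 0, -35], [0, 0.08, -0.18, 0.0, 0, 0, -35], [0, 0.08, -0.18, 0.0, 0, 0, -35], [0, 0.08, -0.18, 0.0, 0, 0, -35]]]'

```text
time_s: 0.93
position: [0.439, 0.259, 0.2142]
tool_rot: [3.142, 0.002, 1.6]
ft_force: [0.0, 0.2, -0.1]
grip_width: 0.0854
gripper_force: 0.0
```

Emit:
servo_tool --rows '[[[0, 0.03, -0.2, 0.0, 0, 0, -35], [0, 0.03, -0.2, 0.0, 0, 0, -35], [0, 0.03, -0.2, 0.0, 0, 0, -35], [0, 0.03, -0.2, 0.0, 0, 0, -35], [0, 0.03, -0.2, 0.0, 0, 0, -35]]]'

```text
time_s: 1.35
position: [0.4673, 0.0605, 0.2143]
tool_rot: [3.142, 0.001, 0.991]
ft_force: [0.7, 0.1, 0.9]
grip_width: 0.0853
gripper_force: 0.0
```

Emit:
servo_tool --rows '[[[0, 0.0, -0.19, 0.0, 0, 0, -22], [0, 0.0, -0.19, 0.0, 0, 0, -22], [0, 0.0, -0.19, 0.0, 0, 0, -22], [0, 0.0, -0.19, 0.0, 0, 0, -22], [0, 0.0, -0.19, 0.0, 0, 0, -22]]]'

```text
time_s: 1.77
position: [0.4661, -0.1321, 0.2147]
tool_rot: [3.139, 0.002, 0.608]
ft_force: [0.4, -0.6, -0.1]
grip_width: 0.0853
gripper_force: 0.0
```

Emit:
servo_tool --rows '[[[0, 0.0, -0.073, -0.12, 0, 0, 0.5], [0, 0.0, -0.073, -0.12, 0, 0, 0.5], [0, 0.0, -0.073, -0.12, 0, 0, 0.5], [0, 0.0, -0.073, -0.12, 0, 0, 0.5], [0, 0.0, -0.073, -0.12, 0, 0, 0.5]]]'

```text
time_s: 2.18
position: [0.4633, -0.2006, 0.0906]
tool_rot: [-3.136, 0.007, 0.619]
ft_force: [0.3, 1.2, 0.0]
grip_width: 0.0854
gripper_force: 0.0
```

Run:
```python
from cell import robot
from h import *
p=robot.read_state();print(p["position"],p["tool_rot"],p["q"].__repr__())
for n in("top","side"):
    s=robot.snapshot(n);np.savez(f"{n}1.npz",**s);q=proj(s,p["position"]+[0,0,-.017]);print(n,q)
    b=proj(s,np.array([*p["position"][:2],.016]));print(b)
    im=cv2.resize(s["color"],None,fx=1,fy=1)[:,:,::-1].copy();cv2.circle(im,(int(b[0]),int(b[1])),2,(0,0,255),-1)
    x,y=int(q[0]),int(q[1]);x0=max(0,min(x-60,520));y0=max(0,y-60)
    cv2.imwrite(f"pics/{n}1.png",cv2.resize(im[y0:y0+150,x0:x0+130],None,fx=3,fy=3))
a=cv2.imread("pics/top1.png");b=cv2.imread("pics/side1.png");h=max(len(a),len(b))
f=lambda i:cv2.copyMakeBorder(i,0,h-len(i),0,0,0)
cv2.imwrite("pics/both1.png",np.hstack([f(a),f(b)]))
```

```text
[ 0.46329889 -0.20061734  0.09059222] [-3.13598683  0.00705986  0.61879436] array([-0.21987096,  0.40895357,  0.76930147,  1.82531349, -0.32072405,
        1.04585609, -0.27820516])
top [439.46509735 275.99407524]
[433.45939002 278.72863091]
side [273.15325741 321.45277529]
[275.12504955 353.59394226]
```

View pics/both1.png

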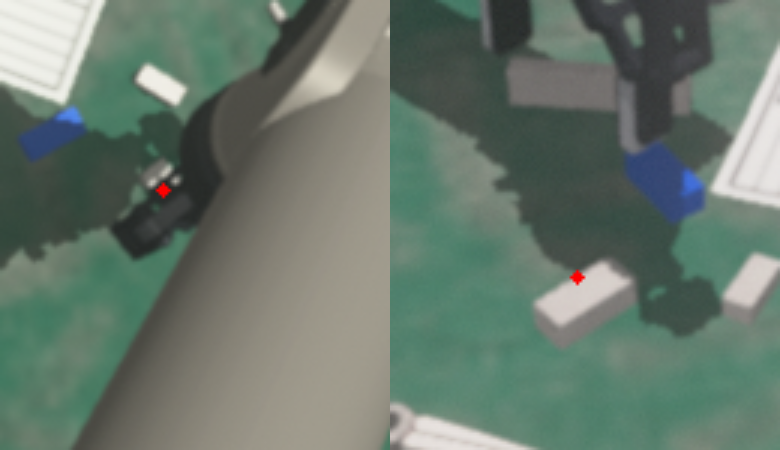

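The top view is mostly blocked by the arm. In the side view the projected TCP point lies on the block's top, near its middle. I'll settle and read the pose.

Emit:
servo_tool --rows '[[[0, 0, 0, 0, 0, 0, 0], [0, 0, 0, 0, 0, 0, 0], [0, 0, 0, 0, 0, 0, 0]]]'

```text
time_s: 2.53
position: [0.4691, -0.1983, 0.0959]
tool_rot: [3.14, -0.002, 0.626]
ft_force: [-0.0, -0.6, -0.4]
grip_width: 0.0855
gripper_force: 0.0
```

Emit:
servo_tool --rows '[[[0, -0.004, -0.007, -0.04, 0, 0, -0.5], [0, -0.004, -0.007, -0.04, 0, 0, -0.5], [0, -0.004, -0.007, -0.04, 0, 0, -0.5], [0, -0.004, -0.007, -0.04, 0, 0, -0.5], [0, -0.004, -0.007, -0.04, 0, 0, -0.5]]]'

```text
time_s: 2.95
position: [0.4653, -0.2063, 0.0562]
tool_rot: [3.139, -0.002, 0.616]
ft_force: [0.0, -0.6, 0.1]
grip_width: 0.0857
gripper_force: 0.0
```

Emit:
servo_tool --rows '[[[0, 0, 0, 0, 0, 0, 0], [0, 0, 0, 0, 0, 0, 0]]]'

```text
time_s: 3.12
position: [0.4647, -0.2063, 0.0557]
tool_rot: [3.14, -0.002, 0.616]
ft_force: [0.2, -0.2, -0.0]
grip_width: 0.0857
gripper_force: 0.0
```

Emit:
servo_tool --rows '[[[0, 0, 0, -0.018, 0, 0, 0], [0, 0, 0, -0.034, 0, 0, 0], [0, 0, 0, -0.034, 0, 0, 0], [0, 0, 0, -0.034, 0, 0, 0], [120, 0, 0, -0.034, 0, 0, 0]]]'

```text
time_s: 3.53
position: [0.4643, -0.2066, 0.0214]
tool_rot: [3.14, -0.001, 0.615]
ft_force: [1.0, -0.2, 0.7]
grip_width: 0.0751
gripper_force: 0.0
```

Emit:
servo_tool --rows '[[[150, 0, 0, 0, 0, 0, 0], [180, 0, 0, 0, 0, 0, 0], [255, 0, 0, 0, 0, 0, 0], [255, 0, 0, 0, 0, 0, 0], [255, 0, 0, 0, 0, 0, 0]]]'

```text
time_s: 3.95
position: [0.4638, -0.2062, 0.0207]
tool_rot: [3.141, -0.0, 0.615]
ft_force: [0.1, 0.6, -1.1]
grip_width: 0.0123
gripper_force: 0.0
```

Emit:
servo_tool --rows '[[[255, 0, 0, 0, 0, 0, 0], [255, 0, 0, 0, 0, 0, 0], [255, 0, 0, 0, 0, 0, 0], [255, 0, 0, 0, 0, 0, 0], [255, 0, 0, 0, 0, 0, 0]]]'

```text
time_s: 4.37
position: [0.4636, -0.2062, 0.0205]
tool_rot: [3.142, 0.0, 0.615]
ft_force: [-0.7, -0.0, 0.3]
grip_width: 0.0001
gripper_force: 0.0
```

The gripper closed on nothing, so I'll look.

Emit:
servo_tool --rows '[[[255, 0, 0, 0.04, 0, 0, 0], [255, 0, 0, 0.09, 0, 0, 0], [255, 0, 0, 0.09, 0, 0, 0], [255, 0, 0, 0.09, 0, 0, 0], [255, 0, 0, 0.09, 0, 0, 0]]]'

```text
time_s: 4.78
position: [0.464, -0.2061, 0.1109]
tool_rot: [3.141, -0.001, 0.616]
ft_force: [-0.4, -0.7, -0.4]
grip_width: -0.0
gripper_force: 0.0
```

Run:
```python
from cell import robot
from h import *
p=robot.read_state();print(p["position"],p["tool_rot"])
for n in("top","side"):
    s=robot.snapshot(n);np.savez(f"{n}2.npz",**s);print(n,proj(s,p["position"]+[0,0,-.017]))
    x,y=(370,200) if n=="top" else (210,230)
    cv2.imwrite(f"pics/{n}2.png",cv2.resize(s["color"][y:y+150,x:x+130,::-1],None,fx=3,fy=3))
cv2.imwrite("pics/both2.png",np.hstack([cv2.imread("pics/top2.png"),cv2.imread("pics/side2.png")]))
```

```text
[ 0.46404126 -0.20609677  0.11088623] [ 3.14082127e+00 -1.25818819e-03  6.15597556e-01]
top [444.5444362  274.48382794]
side [273.17647427 312.05670572]
```

View pics/both2.png

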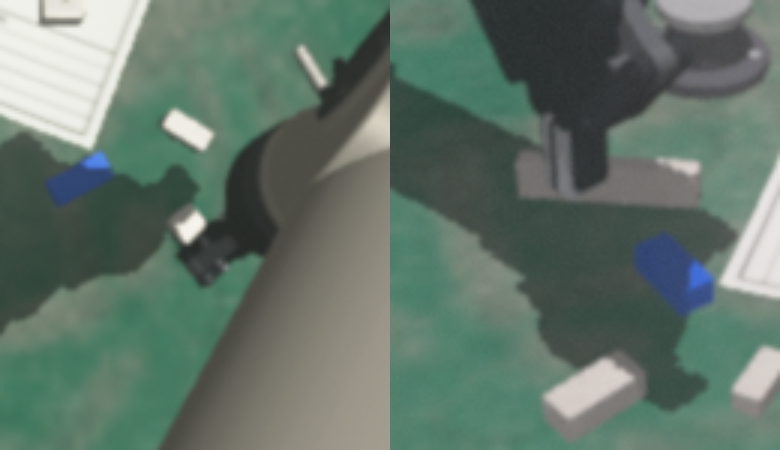

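Run:
```python
from h import *
t=dict(np.load("top2.npz"));s=dict(np.load("side2.npz"))
def tri(a,b):
    P=[c["camera_matrix"]@c["world_to_cam"][:3] for c in(t,s)]
    X=cv2.triangulatePoints(P[0],P[1],np.array(a,float),np.array(b,float))[:,0];return X[:3]/X[3]
for a in((438,293),(440,290),(438,285)): 
    X=tri(a,(271.7,295));print(X,proj(t,X),proj(s,X))
print(proj(s,np.array([.168,.524,.198])))
print([(-c["world_to_cam"][:3,:3].T@c["world_to_cam"][:3,3]).round(3) for c in(t,s)])
print("block",block(t,(420,262,455,297),.016,150),block(s,(255,340,305,382),.014,150))
a=cv2.resize(t["color"][220:320,390:490,::-1],None,fx=6,fy=6,interpolation=2)
cv2.imwrite("pics/z2.png",a)
```

```text
[ 0.44696586 -0.18815038  0.10702451] [437.43174763 282.94306068] [259.03659032 296.57420552]
[ 0.44946795 -0.19165734  0.10971444] [439.4757725  281.45751357] [260.89644778 296.41523767]
[ 0.4540106  -0.18883466  0.10774761] [437.59415945 279.22822903] [264.41181632 296.04224324]
[131.14342715  91.11557531]
[array([0.374, 0.015, 1.025]), array([ 0.46 , -0.726,  0.515])]
block (((471.1822814941406, -200.275146484375), (14.649993896484375, 21.3536376953125), 41.666622161865234), 24, 55.0) (((463.4215087890625, -208.63714599609375), (39.4610710144043, 21.907350540161133), 35.31434631347656), 62, 284.0)
```

View pics/z2.png

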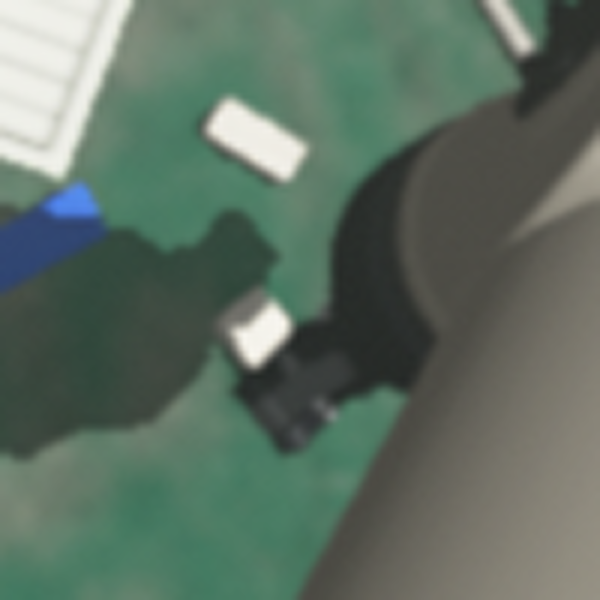

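The side view shows the fingertips at about (272,295), 17 px higher than the pose predicts, so the tips are roughly 25 mm higher than assumed. In the top view they are hidden. I'll check the tool constant and the pose report.

Run:
```python
from cell import robot
from h import *
print(robot.tips_ahead)
p=robot.read_state();print(p)
s=dict(np.load("side2.npz"))
c=s["color"][270:305,240:300].min(2)
for dz in(-.017,0,.008):print(dz,proj(s,p["position"]+[0,0,dz]))
# shadow/tip: zoom with pixel grid
cv2.imwrite("pics/z3.png",cv2.resize(np.hstack([s["color"][230:330,230:330,::-1],np.load("side0.npz")["color"][0:100,70:170,::-1]]),None,fx=4,fy=4,interpolation=2))
```

```text
0.017
{'time_s': 4.8833, 'q': array([-0.22532964,  0.38475286,  0.78675998,  1.80568256, -0.30587012,
        1.08022711, -0.28339007]), 'qd': array([ 0.00369074,  0.01045174, -0.00411141,  0.00898976,  0.00110839,
        0.00125469, -0.00165511]), 'joint_efforts': array([ 5.64636849e-02, -3.19360828e+01,  6.41502053e+00, -2.04807472e+01,
        1.66661467e-02, -3.09939240e-02,  1.21161338e-03]), 'position': array([ 0.46263557, -0.20533638,  0.1091983 ]), 'tool_rot': array([-3.13918934e+00,  1.27726672e-03,  6.15466023e-01]), 'ft_force': array([0.16241856, 0.3016392 , 0.00611202]), 'torque': array([0.07065292, 0.04184402, 0.04604273]), 'gripper_force': 0.0, 'grip_width': -0.00025260626647229556}
-0.017 [272.12903645 312.78785506]
0 [271.48697555 302.42935752]
0.008 [271.17884867 297.45828457]
```

View pics/z3.png

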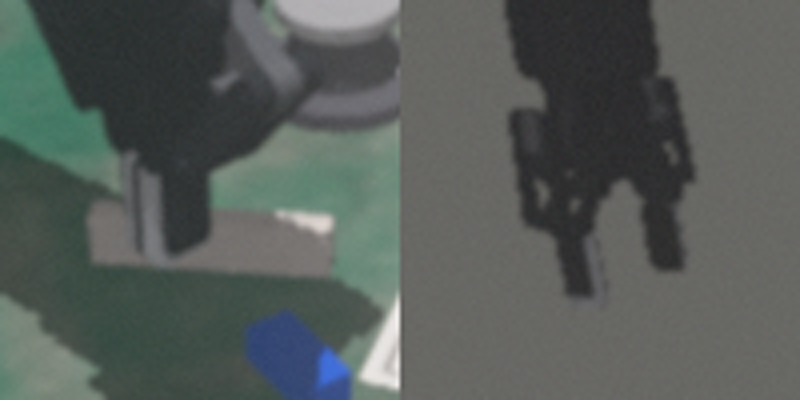

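Run:
```python
from h import *
s=dict(np.load("side0.npz"));s2=dict(np.load("side2.npz"));s1=dict(np.load("side1.npz"))
for z in(.19,.211,.25):
    a,b=cast(s,(114,74),z),cast(s,(137,67),z);print(z,a,b,(a+b)/2,np.linalg.norm(a-b),np.degrees(np.arctan2(*(b-a)[1::-1])))
for z in(.09,.1,.12,.14):print(z,cast(s2,(273.7,294.5),z))
# expected finger tips at start, closing axis 72 deg
for w,z in((.0428,.211),):
  for sg in(1,-1):print(proj(s,np.array([.168+sg*w*np.cos(1.261),.524+sg*w*np.sin(1.261),z])))
# consistency of scene: long bar/cube/anvils corners, flange in both views checked via flat anvil head
t=dict(np.load("top0.npz"))
for uv in((385.,193),(396,259),(432,243)):
    X=cast(t,uv,.01);print(uv,X,proj(s,X))
```

```text
0.19 [0.08059665 0.74232012 0.19      ] [0.1270636  0.82178938 0.19      ] [0.10383013 0.78205475 0.19      ] 0.092057275508718 59.684487006510935
0.211 [0.1051405  0.64742897 0.211     ] [0.1486041 0.7217618 0.211    ] [0.1268723  0.68459538 0.211     ] 0.08610722080081619 59.6844870065109
0.25 [0.15072194 0.47120254 0.25      ] [0.18860787 0.53599627 0.25      ] [0.1696649  0.50359941 0.25      ] 0.07505711920042799 59.68448700651101
0.09 [ 0.4665118  -0.16353562  0.09      ]
0.1 [ 0.46636634 -0.17676843  0.1       ]
0.12 [ 0.46607541 -0.20323404  0.12      ]
0.14 [ 0.46578448 -0.22969966  0.14      ]
[138.9424726   81.08126632]
[120.6723447   90.26723622]
(385.0, 193) [ 0.65604486 -0.10948965  0.01      ] [394.24618403 305.26511213]
(396, 259) [ 0.50861728 -0.1250533   0.01      ] [302.57984421 319.11498728]
(432, 243) [ 0.54086823 -0.20443097  0.01      ] [330.8605212  353.81382533]
```

The tips' x and y agree with the pose, but their height is about 29 mm more than reported. I'll feel for the block's top with the closed fingers to get the true height.

Emit:
servo_tool --rows '[[[255, 0.002, 0, -0.04, 0, 0, 0], [255, 0.002, 0, -0.08, 0, 0, 0], [255, 0.002, 0, -0.087, 0, 0, 0], [255, 0.002, 0, -0.087, 0, 0, 0], [255, 0.002, 0, -0.087, 0, 0, 0]]]'

```text
time_s: 5.3
position: [0.4651, -0.2065, 0.0234]
tool_rot: [-3.141, 0.001, 0.615]
ft_force: [0.1, 0.3, 0.8]
grip_width: -0.0002
gripper_force: 0.0
```

Emit:
servo_tool --rows '[[[255, 0, 0, -0.002, 0, 0, 0], [255, 0, 0, -0.004, 0, 0, 0], [255, 0, 0, -0.006, 0, 0, 0], [255, 0, 0, -0.006, 0, 0, 0]]]'

```text
time_s: 5.63
position: [0.4662, -0.2063, 0.0182]
tool_rot: [3.141, -0.001, 0.615]
ft_force: [0.7, 0.2, 0.7]
grip_width: -0.0002
gripper_force: 0.0
```

Emit:
servo_tool --rows '[[[255, 0, 0, -0.001, 0, 0, 0], [255, 0, 0, -0.002, 0, 0, 0], [255, 0, 0, -0.003, 0, 0, 0], [255, 0, 0, -0.003, 0, 0, 0]]]'

```text
time_s: 5.97
position: [0.4655, -0.206, 0.0143]
tool_rot: [-3.141, 0.0, 0.615]
ft_force: [0.1, -0.1, -0.2]
grip_width: 0.0002
gripper_force: 0.0
```

Emit:
servo_tool --rows '[[[255, 0, 0, -0.001, 0, 0, 0], [255, 0, 0, -0.002, 0, 0, 0], [255, 0, 0, -0.003, 0, 0, 0], [255, 0, 0, -0.003, 0, 0, 0]]]'

```text
time_s: 6.3
position: [0.4655, -0.2061, 0.0112]
tool_rot: [-3.141, 0.0, 0.615]
ft_force: [0.6, 0.4, 0.1]
grip_width: 0.0
gripper_force: 0.0
```

Emit:
servo_tool --rows '[[[255, 0, 0, -0.001, 0, 0, 0], [255, 0, 0, -0.002, 0, 0, 0], [255, 0, 0, -0.002, 0, 0, 0]]]'

```text
time_s: 6.55
position: [0.4655, -0.2061, 0.0093]
tool_rot: [-3.141, 0.0, 0.615]
ft_force: [0.8, -0.0, 0.3]
grip_width: -0.0002
gripper_force: 0.0
```

Emit:
servo_tool --rows '[[[255, 0, 0, -0.001, 0, 0, 0], [255, 0, 0, -0.002, 0, 0, 0], [255, 0, 0, -0.002, 0, 0, 0]]]'

```text
time_s: 6.8
position: [0.4655, -0.2061, 0.0073]
tool_rot: [-3.141, 0.0, 0.615]
ft_force: [-0.3, 0.6, 0.1]
grip_width: -0.0001
gripper_force: 0.0
```

Emit:
servo_tool --rows '[[[255, 0, 0, -0.001, 0, 0, 0], [255, 0, 0, -0.002, 0, 0, 0], [255, 0, 0, -0.002, 0, 0, 0]]]'

```text
time_s: 7.05
position: [0.4655, -0.2061, 0.0053]
tool_rot: [-3.141, 0.0, 0.615]
ft_force: [-0.8, -0.9, -0.8]
grip_width: 0.0002
gripper_force: 0.0
```

Run:
```python
from cell import robot
from h import *
p=robot.read_state();print(p["position"],p["ft_force"])
o=[]
for n in("top","side"):
    s=robot.snapshot(n);np.savez(f"{n}3.npz",**s)
    x,y=(390,230) if n=="top" else (230,290)
    o.append(cv2.resize(s["color"][y:y+100,x:x+100,::-1],(400,400),interpolation=2))
cv2.imwrite("pics/b3.png",np.hstack(o))
```

```text
[ 0.46554147 -0.2060743   0.00532035] [-0.77068837 -0.88415721 -0.79784005]
```

View pics/b3.png

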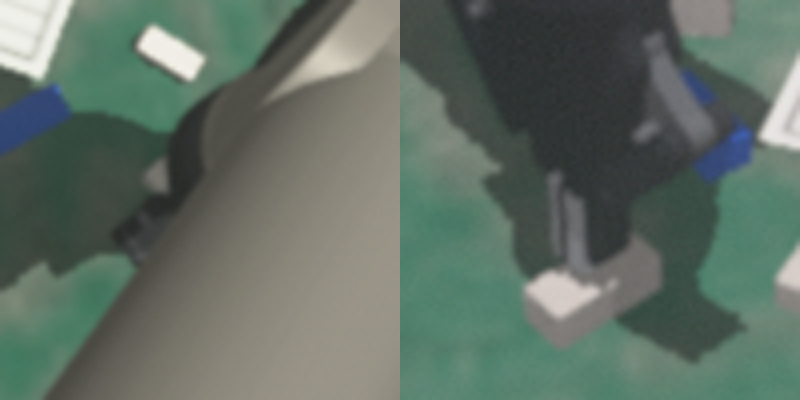

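The side view shows the closed tips centred just over the block's top, around (279,358). I'll go on down until contact.

Emit:
servo_tool --rows '[[[255, 0, 0, -0.001, 0, 0, 0], [255, 0, 0, -0.0015, 0, 0, 0], [255, 0, 0, -0.0015, 0, 0, 0]]]'

```text
time_s: 7.4
position: [0.4656, -0.2061, 0.0039]
tool_rot: [-3.141, 0.0, 0.615]
ft_force: [0.5, 0.4, -0.4]
grip_width: 0.0
gripper_force: 0.0
```

Emit:
servo_tool --rows '[[[255, 0, 0, -0.001, 0, 0, 0], [255, 0, 0, -0.0015, 0, 0, 0], [255, 0, 0, -0.0015, 0, 0, 0]]]'

```text
time_s: 7.65
position: [0.4655, -0.2061, 0.0024]
tool_rot: [-3.141, 0.0, 0.615]
ft_force: [0.0, -0.2, 0.3]
grip_width: -0.0
gripper_force: 0.0
```

Emit:
servo_tool --rows '[[[255, 0, 0, -0.001, 0, 0, 0], [255, 0, 0, -0.0015, 0, 0, 0], [255, 0, 0, -0.0015, 0, 0, 0]]]'

```text
time_s: 7.9
position: [0.4655, -0.2061, 0.0009]
tool_rot: [-3.141, 0.0, 0.615]
ft_force: [0.7, -0.5, 0.6]
grip_width: 0.0003
gripper_force: 0.0
```

Emit:
servo_tool --rows '[[[255, 0, 0, -0.001, 0, 0, 0], [255, 0, 0, -0.001, 0, 0, 0]]]'

```text
time_s: 8.07
position: [0.4656, -0.2061, -0.0001]
tool_rot: [-3.141, 0.0, 0.615]
ft_force: [0.9, 0.3, -0.4]
grip_width: -0.0003
gripper_force: 0.0
```

Emit:
servo_tool --rows '[[[255, 0, 0, -0.001, 0, 0, 0], [255, 0, 0, -0.001, 0, 0, 0]]]'

```text
time_s: 8.23
position: [0.4658, -0.2062, -0.0006]
tool_rot: [3.142, -0.0, 0.615]
ft_force: [-0.8, 0.9, 3.7]
grip_width: 0.0001
gripper_force: 1.7
```

Contact comes at reported z = -0.0005, with the tips on the 16 mm top. The tips therefore stand 16.5 mm above the reported z. I'll lift, open, and descend to reported z of about -0.0135.

Emit:
servo_tool --rows '[[[255, 0, 0, 0.03, 0, 0, 0], [0, 0, 0, 0.03, 0, 0, 0], [0, 0, 0, 0.03, 0, 0, 0], [0, 0, 0, 0.03, 0, 0, 0], [0, 0, 0, 0.03, 0, 0, 0]]]'

```text
time_s: 8.65
position: [0.465, -0.2056, 0.0282]
tool_rot: [-3.14, 0.001, 0.615]
ft_force: [0.3, 1.4, -0.3]
grip_width: 0.0478
gripper_force: 0.0
```

Emit:
servo_tool --rows '[[[0, 0, 0, 0, 0, 0, 0], [0, 0, 0, 0, 0, 0, 0], [0, 0, 0, 0, 0, 0, 0], [0, 0, 0, 0, 0, 0, 0], [0, 0, 0, 0, 0, 0, 0]]]'

```text
time_s: 9.07
position: [0.4655, -0.2062, 0.0289]
tool_rot: [-3.141, 0.0, 0.615]
ft_force: [-0.1, 0.2, 0.2]
grip_width: 0.0855
gripper_force: 0.0
```

Emit:
servo_tool --rows '[[[0, 0, 0, -0.015, 0, 0, 0], [0, 0, 0, -0.03, 0, 0, 0], [0, 0, 0, -0.042, 0, 0, 0], [0, 0, 0, -0.042, 0, 0, 0], [0, 0, 0, -0.042, 0, 0, 0]]]'

```text
time_s: 9.48
position: [0.465, -0.2059, -0.0136]
tool_rot: [-3.14, 0.001, 0.615]
ft_force: [-0.1, -0.2, -0.1]
grip_width: 0.0852
gripper_force: 0.0
```

Emit:
servo_tool --rows '[[[100, 0, 0, 0, 0, 0, 0], [130, 0, 0, 0, 0, 0, 0], [160, 0, 0, 0, 0, 0, 0], [180, 0, 0, 0, 0, 0, 0], [190, 0, 0, 0, 0, 0, 0]]]'

```text
time_s: 9.9
position: [0.466, -0.2062, -0.0126]
tool_rot: [3.141, -0.001, 0.615]
ft_force: [0.2, 0.4, -0.6]
grip_width: 0.0251
gripper_force: 0.0
```

Emit:
servo_tool --rows '[[[230, 0, 0, 0, 0, 0, 0], [255, 0, 0, 0, 0, 0, 0], [255, 0, 0, 0, 0, 0, 0], [255, 0, 0, 0, 0, 0, 0], [255, 0, 0, 0, 0, 0, 0]]]'

```text
time_s: 10.32
position: [0.4662, -0.2065, -0.0124]
tool_rot: [3.141, -0.001, 0.615]
ft_force: [-0.3, 0.5, 4.9]
grip_width: 0.0184
gripper_force: 60.7
```

Gripped: 18.4 mm opening, 60 N. Now I'll lift and carry it over.

Emit:
servo_tool --rows '[[[255, 0, 0, 0.01, 0, 0, 0], [255, 0, 0, 0.03, 0, 0, 0], [255, 0, 0, 0.06, 0, 0, 0], [255, 0, 0, 0.09, 0, 0, 0], [255, 0, 0, 0.12, 0, 0, 0]]]'

```text
time_s: 10.73
position: [0.4646, -0.2059, 0.108]
tool_rot: [-3.14, 0.001, 0.615]
ft_force: [0.1, 1.3, -1.2]
grip_width: 0.0185
gripper_force: 60.0
```

Emit:
servo_tool --rows '[[[255, 0, 0.03, 0, 0, 0, 5], [255, 0, 0.06, 0, 0, 0, 10], [255, 0, 0.09, 0, 0, 0, 15], [255, 0, 0.12, 0, 0, 0, 18], [255, 0, 0.15, 0, 0, 0, 20]]]'

```text
time_s: 11.15
position: [0.4649, -0.0548, 0.1071]
tool_rot: [-3.141, -0.0, 0.966]
ft_force: [0.1, -0.5, -1.3]
grip_width: 0.0185
gripper_force: 60.0
```

Emit:
servo_tool --rows '[[[255, 0, 0.03, 0, 0, 0, 5], [255, 0, 0.06, 0, 0, 0, 10], [255, 0, 0.09, 0, 0, 0, 15], [255, 0, 0.12, 0, 0, 0, 18], [255, 0, 0.15, 0, 0, 0, 20]]]'

```text
time_s: 11.57
position: [0.4649, 0.0951, 0.1071]
tool_rot: [-3.141, 0.0, 1.316]
ft_force: [0.3, 0.5, -0.8]
grip_width: 0.0183
gripper_force: 60.0
```

Emit:
servo_tool --rows '[[[255, 0.01, 0.03, 0, 0, 0, 4], [255, 0.02, 0.06, 0, 0, 0, 8], [255, 0.03, 0.09, 0, 0, 0, 10], [255, 0.04, 0.12, 0, 0, 0, 10], [255, 0.045, 0.14, 0, 0, 0, 10]]]'

```text
time_s: 11.98
position: [0.5107, 0.2377, 0.1068]
tool_rot: [3.142, -0.001, 1.491]
ft_force: [0.2, 0.6, -0.8]
grip_width: 0.0186
gripper_force: 60.0
```

Emit:
servo_tool --rows '[[[255, 0, 0, 0, 0, 0, 0], [255, 0, 0, 0, 0, 0, 0], [255, 0, 0, 0, 0, 0, 0], [255, 0, 0, 0, 0, 0, 0]]]'

```text
time_s: 12.32
position: [0.5105, 0.2316, 0.1069]
tool_rot: [-3.141, 0.002, 1.485]
ft_force: [0.1, 0.1, -1.1]
grip_width: 0.0183
gripper_force: 60.0
```

Emit:
servo_tool --rows '[[[255, 0.001, 0.0175, -0.01, 0, 0, 0], [255, 0.001, 0.0175, -0.03, 0, 0, 0], [255, 0.001, 0.0175, -0.05, 0, 0, 0], [255, 0.001, 0.0175, -0.055, 0, 0, 0], [255, 0.001, 0.0175, -0.055, 0, 0, 0]]]'

```text
time_s: 12.73
position: [0.51, 0.2491, 0.0505]
tool_rot: [-3.138, 0.003, 1.486]
ft_force: [-0.7, -0.7, -1.7]
grip_width: 0.0179
gripper_force: 60.0
```

Emit:
servo_tool --rows '[[[255, 0, 0, 0, 0, 0, 0], [255, 0, 0, 0, 0, 0, 0], [255, 0, 0, 0, 0, 0, 0]]]'

```text
time_s: 12.98
position: [0.5129, 0.2514, 0.0535]
tool_rot: [3.139, -0.001, 1.487]
ft_force: [0.3, -0.1, -0.3]
grip_width: 0.0184
gripper_force: 60.0
```

Run:
```python
from cell import robot
from h import *
p=robot.read_state();P=p["position"];print(P,p["tool_rot"])
o=[]
for n,(x,y) in(("top",(170,210)),("side",(240,120))):
    s=robot.snapshot(n);np.savez(f"{n}4.npz",**s)
    print(n,"anvil top px",proj(s,np.array([.5115,.249,.05])),"expected block mid",proj(s,np.array([P[0],P[1],P[2]+.0206])))
    o.append(cv2.resize(s["color"][y:y+120,x:x+100,::-1],(400,480),interpolation=2))
cv2.imwrite("pics/b4.png",np.hstack(o))
```

```text
[0.5128738  0.25138959 0.05352674] [ 3.13914295e+00 -1.45757126e-03  1.48729227e+00]
top anvil top px [218.36487577 260.76645419] expected block mid [214.38987872 258.56810092]
side anvil top px [286.82327147 190.23457082] expected block mid [287.01259656 179.2818004 ]
```

View pics/b4.png

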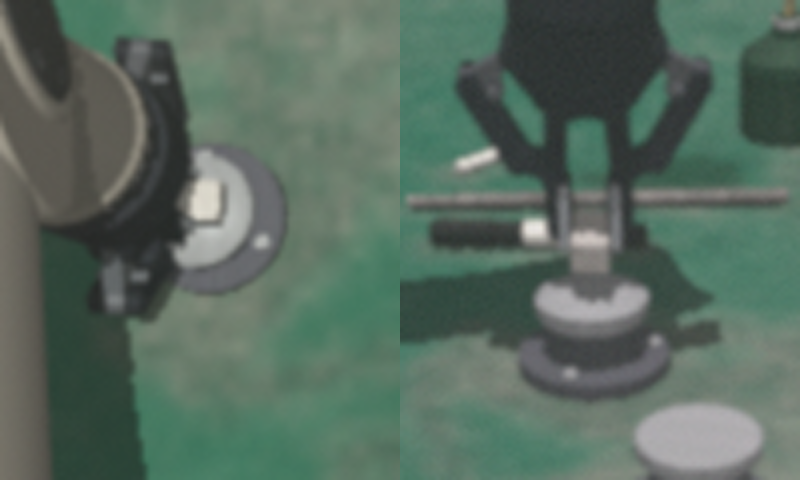

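The side view shows the block's end at columns 283–293 (centre 288) and the dome head centred at about 288. The top view shows the block's right end at about (226,260). I'll measure each camera's block-to-anvil offset.

Run:
```python
from h import *
t=dict(np.load("top4.npz"));s=dict(np.load("side4.npz"))
np.set_printoptions(linewidth=200)
print("top R rows253-268 cols 212-232");print(t["color"][252:270,212:234,0])
print("side R rows 174-200 cols 278-300");print(s["color"][174:202,278:300,0])
```

```text
top R rows253-268 cols 212-232
[[ 43  42  43  43  49  77 108 133 155 168 169 167 166 168 169 166 158 139 118 106 103 105]
 [ 43  43  43  44  49  70  95 122 151 169 171 170 168 169 169 169 168 158 136 111 104 104]
 [ 43  43  42  44  51  67  90 132 169 182 183 180 173 167 169 171 170 167 151 120 105 104]
 [ 42  44  43  48  67  90 120 168 198 204 202 200 184 161 161 170 171 170 161 135 110 103]
 [ 42  42  43  56  82 110 151 201 215 215 216 213 192 146 145 167 173 172 167 150 119 105]
 [ 41  43  48  69  97 118 160 207 217 218 218 218 196 140 136 166 174 174 170 157 129 107]
 [ 42  43  56  84 108 133 177 211 217 217 218 216 193 134 132 167 176 174 171 161 137 109]
 [ 42  46  68  97 116 154 204 218 217 217 217 215 193 133 132 170 177 176 173 167 148 114]
 [ 42  52  80 104 117 159 210 221 219 217 218 217 196 137 134 172 179 177 173 170 151 116]
 [ 42  53  79 101 117 160 210 221 219 218 218 219 199 138 136 175 183 179 175 169 153 116]
 [ 41  46  65  88 115 164 211 222 220 218 218 215 189 134 139 178 184 180 176 170 152 115]
 [ 40  41  49  69 104 158 201 221 221 218 216 206 170 133 150 181 18
[... 2451 characters left out ...]
7 125 120 108 107 118 119 114 123 151 171 173 171 171 171 169]
 [173 172 177 176 176 172 164 161 152 138 136 153 155 144 145 164 175 175 173 174 172 166]
 [172 173 172 173 173 175 176 177 173 168 169 172 173 171 165 170 176 176 173 173 169 158]
 [170 171 171 175 175 178 178 179 180 178 180 178 178 175 175 177 175 175 174 165 155 140]
 [153 164 169 172 175 177 178 179 178 180 177 177 177 176 173 172 168 164 156 143 129 113]
 [126 135 147 155 160 163 163 168 168 169 168 167 168 163 159 152 144 135 130 118 108 103]
 [110 112 121 124 130 134 136 143 146 144 142 139 140 135 133 123 119 113 109 105 100  95]
 [103 106 109 109 110 111 117 123 123 120 117 114 116 117 116 112 109 106 102  99  87  81]]
```

Run:
```python
from h import *
t=dict(np.load("top4.npz"));s=dict(np.load("side4.npz"))
yaw=1.487;u=np.array([np.cos(yaw),np.sin(yaw)]);zb=.0535+.0126
a=cast(t,(224.3,260),zb+.016)[:2];print("top",a+.0225*u,"anvil .5104,.2508")
for v,z in((181.2,zb+.016),(187.5,zb)):
    a=cast(s,(287.05,v),z)[:2];print("side",a+.0225*u,"anvil .5126,.2468")
```

```text
top [0.51003849 0.25171467] anvil .5104,.2508
side [0.51323134 0.24667218] anvil .5126,.2468
side [0.51297008 0.25064715] anvil .5126,.2468
```

The block is centred to within about 1 mm. I'll shift -1 mm in y and lower with force checks.

Emit:
servo_tool --rows '[[[255, 0, -0.001, -0.004, 0, 0, 0], [255, 0, -0.001, -0.008, 0, 0, 0], [255, 0, -0.001, -0.012, 0, 0, 0], [255, 0, -0.001, -0.012, 0, 0, 0], [255, 0, -0.001, -0.012, 0, 0, 0]]]'

```text
time_s: 13.5
position: [0.5111, 0.2502, 0.0393]
tool_rot: [-3.14, 0.001, 1.488]
ft_force: [0.2, 0.1, -1.1]
grip_width: 0.0185
gripper_force: 60.0
```

Emit:
servo_tool --rows '[[[255, 0, 0, -0.001, 0, 0, 0], [255, 0, 0, -0.002, 0, 0, 0], [255, 0, 0, -0.002, 0, 0, 0]]]'

```text
time_s: 13.75
position: [0.5116, 0.2503, 0.0379]
tool_rot: [-3.141, 0.0, 1.488]
ft_force: [0.1, -0.7, 0.0]
grip_width: 0.0181
gripper_force: 60.0
```

Emit:
servo_tool --rows '[[[255, 0, 0, -0.001, 0, 0, 0], [255, 0, 0, -0.001, 0, 0, 0]]]'

```text
time_s: 13.92
position: [0.5118, 0.2504, 0.0374]
tool_rot: [3.141, -0.0, 1.488]
ft_force: [-0.8, 0.4, 0.8]
grip_width: 0.0182
gripper_force: 60.4
```

Emit:
servo_tool --rows '[[[255, 0, 0, -0.0005, 0, 0, 0], [255, 0, 0, -0.0005, 0, 0, 0]]]'

```text
time_s: 14.08
position: [0.5118, 0.2504, 0.0373]
tool_rot: [3.141, -0.0, 1.488]
ft_force: [-1.5, 0.1, 3.5]
grip_width: 0.0184
gripper_force: 60.8
```

Emit:
servo_tool --rows '[[[255, 0, 0, 0, 0, 0, 0], [255, 0, 0, 0, 0, 0, 0]]]'

```text
time_s: 14.25
position: [0.5118, 0.2504, 0.0372]
tool_rot: [3.141, -0.0, 1.488]
ft_force: [-2.2, 0.5, 4.6]
grip_width: 0.0183
gripper_force: 60.8
```

Contact is at the expected height. I'll ease off slightly and open slowly.

Emit:
servo_tool --rows '[[[255, 0, 0, 0.0004, 0, 0, 0], [205, 0, 0, 0.0004, 0, 0, 0], [198, 0, 0, 0.0004, 0, 0, 0], [192, 0, 0, 0.0004, 0, 0, 0], [186, 0, 0, 0.0004, 0, 0, 0]]]'

```text
time_s: 14.67
position: [0.5116, 0.2503, 0.0364]
tool_rot: [-3.142, 0.0, 1.488]
ft_force: [-0.0, 0.2, 0.6]
grip_width: 0.0232
gripper_force: 0.0
```

Emit:
servo_tool --rows '[[[180, 0, 0, 0, 0, 0, 0], [174, 0, 0, 0, 0, 0, 0], [168, 0, 0, 0, 0, 0, 0], [160, 0, 0, 0, 0, 0, 0], [150, 0, 0, 0, 0, 0, 0]]]'

```text
time_s: 15.08
position: [0.5116, 0.2503, 0.0368]
tool_rot: [-3.142, 0.0, 1.488]
ft_force: [-0.1, 0.7, -0.3]
grip_width: 0.0353
gripper_force: 0.0
```

Emit:
servo_tool --rows '[[[130, 0, 0, 0, 0, 0, 0], [110, 0, 0, 0, 0, 0, 0], [90, 0, 0, 0, 0, 0, 0], [90, 0, 0, 0, 0, 0, 0], [90, 0, 0, 0, 0, 0, 0]]]'

```text
time_s: 15.5
position: [0.5117, 0.2504, 0.0369]
tool_rot: [3.141, -0.0, 1.488]
ft_force: [-0.6, -0.2, 0.5]
grip_width: 0.0548
gripper_force: 0.0
```

Run:
```python
from cell import robot
from h import *
p=robot.read_state();print(p["position"],p["grip_width"],p["ft_force"])
s=robot.snapshot("side");np.savez("side5.npz",**s);print(s["color"][176:200:2,276:302,0])
```

```text
[0.5116771  0.25036013 0.0369351 ] 0.05482571265487348 [-0.60923318 -0.15351942  0.46313607]
[[221 227 232 227 212 201 211 225 224 216 206 209 218 227 219 171 111  77
   72  75  71  70  69  70  76 106]
 [220 219 221 220 220 220 220 222 222 223 224 224 223 224 210 161 101  70
   62  58  55  57  54  52  73 105]
 [145 148 149 148 151 148 145 140 136 137 136 138 135 130 123 106  76  53
   51  47  50  51  47  52  75 105]
 [ 91  93  91  93  93  94 100 104 105 108 107 107 106 109 109 101  83  66
   63  59  60  57  56  60  72  98]
 [100  97  92  92  94 104 122 130 119 111 110 111 120 135 140 126  95  69
   60  61  60  61  61  61  72  98]
 [ 60  58  56  56  62 104 160 186 186 182 185 191 195 204 198 166 113  70
   56  54  56  57  54  59  69  92]
 [ 53  54  58  59  66 102 140 154 152 152 152 157 163 168 165 143 107  81
   69  68  67  64  60  56  60  67]
 [ 66  77  84  86  92 104 121 135 140 138 136 137 137 139 141 133 112  98
   94  96  96  93  88  76  67  61]
 [118 130 146 155 156 149 135 134 138 137 133 135 136 137 136 130 131 149
  159 161 159 157 146 129 111  86]
 [167 170 172 176 177 170 156 137 130 128 127 123 121 115 118 128 155 170
  175 174 173 172 171 167 157 121]
 [166 171 172 174 174 173 164 142 129 135 153 154 137 128 127 143 166 175
  176 174 173 172 167 158 138 108]
 [125 142 156 159 167 170 175 175 176 176 179 179 177 176 178 175 174 170
  165 164 157 144 130 115  99  83]]
```

Emit:
servo_tool --rows '[[[90, 0, 0, 0.01, 0, 0, 0], [90, 0, 0, 0.025, 0, 0, 0], [90, 0, 0, 0.05, 0, 0, 0], [90, 0, 0, 0.08, 0, 0, 0], [90, 0, 0, 0.11, 0, 0, 0]]]'

```text
time_s: 15.97
position: [0.5113, 0.25, 0.1485]
tool_rot: [-3.141, 0.001, 1.488]
ft_force: [-0.3, 0.3, -0.3]
grip_width: 0.0553
gripper_force: 0.0
```

Emit:
servo_tool --rows '[[[90, -0.06, -0.1, 0.03, 0, 0, 0], [90, -0.06, -0.1, 0.03, 0, 0, 0], [90, -0.06, -0.1, 0.03, 0, 0, 0], [90, -0.06, -0.1, 0.03, 0, 0, 0], [90, -0.06, -0.1, 0.03, 0, 0, 0]]]'

```text
time_s: 16.38
position: [0.4518, 0.1486, 0.1786]
tool_rot: [3.14, -0.003, 1.484]
ft_force: [-0.4, 0.9, 0.1]
grip_width: 0.0554
gripper_force: 0.0
```

Run:
```python
from cell import robot
from h import *
o=[]
for n,(x,y) in(("top",(170,210)),("side",(240,130))):
    s=robot.snapshot(n);np.savez(f"{n}6.npz",**s)
    o.append(cv2.resize(s["color"][y:y+100,x:x+100,::-1],(400,400),interpolation=2))
cv2.imwrite("pics/b6.png",np.hstack(o))
```

```text
(no output)
```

View pics/b6.png

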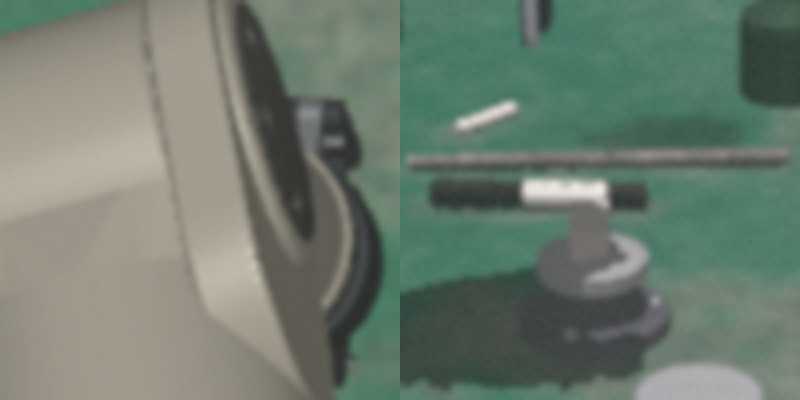

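The side view shows the block balanced on the crown with its end face at about (287,189), looking level; the arm hides it in the top view. I'll move the arm away and check numerically.

Emit:
servo_tool --rows '[[[90, 0.0, -0.2, 0, 0, 0, -20], [90, 0.0, -0.2, 0, 0, 0, -20], [90, 0.0, -0.2, 0, 0, 0, -20], [90, 0.0, -0.2, 0, 0, 0, -20], [90, 0.0, -0.2, 0, 0, 0, -20]]]'

```text
time_s: 16.9
position: [0.4522, -0.0519, 0.177]
tool_rot: [3.141, 0.001, 1.139]
ft_force: [0.4, 0.8, -0.6]
grip_width: 0.0552
gripper_force: 0.0
```

Emit:
servo_tool --rows '[[[90, 0.0, -0.1, 0, 0, 0, -20], [90, 0.0, -0.1, 0, 0, 0, -20], [90, 0.0, -0.1, 0, 0, 0, -20], [90, 0.0, -0.1, 0, 0, 0, -20], [90, 0.0, -0.1, 0, 0, 0, -20]]]'

```text
time_s: 17.32
position: [0.4524, -0.1498, 0.1766]
tool_rot: [3.141, 0.001, 0.79]
ft_force: [0.7, 1.2, -0.4]
grip_width: 0.0557
gripper_force: 0.0
```

Run:
```python
from cell import robot
from h import *
for n in("top","side"):
    s=robot.snapshot(n);np.savez(f"{n}7.npz",**s)
    if n=="top":
        for thr in(195,205):print(block(s,(190,235,245,290),.066,thr),"anvil 510.4,250.8")
    else: print(s["color"][172:202,276:302,0])
```

```text
(((509.8507385253906, 251.176025390625), (42.439388275146484, 20.43843650817871), 85.17183685302734), 55, 145.5) anvil 510.4,250.8
(((508.9988708496094, 252.0789794921875), (40.84834289550781, 16.51231575012207), 88.14694213867188), 53, 132.5) anvil 510.4,250.8
[[ 47  44  46  49  50  53  55  49  52  51  47  48  51  50  48  49  45  50
   56  59  64  63  63  56  52  49]
 [ 45  46  45  48  47  46  49  51  51  50  47  51  51  47  52  47  46  47
   52  58  60  57  52  52  48  49]
 [ 45  47  46  48  47  46  49  53  52  49  48  50  54  52  51  49  49  48
   53  55  54  54  52  49  51  50]
 [ 44  46  47  49  48  49  52  50  53  50  48  51  45  49  46  45  46  49
   50  52  51  52  50  51  48  48]
 [ 42  44  48  45  46  47  49  51  49  53  48  52  52  51  49  49  49  48
   51  47  48  50  49  47  48  50]
 [ 43  48  48  45  48  47  48  51  51  50  53  52  51  49  51  48  47  50
   48  49  47  49  46  48  49  50]
 [ 49  46  46  48  47  47  51  50  51  50  52  54  50  48  50  47  48  46
   47  48  47  50  49  48  49  50]
 [ 44  47  47  45  46  50  51  50  52  52  51  52  51  51  49  46  45  47
 
[... 1732 characters left out ...]
52  49  47
   52  50  51  48  55  80 114 122]
 [ 55  54  52  52  52  51  53  53  52  52  52  54  50  47  49  48  52  49
   50  50  52  51  58  76  98 105]
 [ 54  52  51  51  51  51  52  51  53  53  55  51  53  48  50  49  50  50
   48  51  51  57  62  78  94 100]
 [ 59  57  52  52  52  53  51  54  53  53  54  50  48  51  50  51  49  49
   53  55  60  73  83  94  98 101]
 [ 54  57  52  53  51  52  55  54  55  52  51  52  49  47  50  51  46  52
   63  71  83  96  99 103 102 103]
 [ 54  52  56  51  51  53  52  57  57  53  51  51  52  52  48  50  57  67
   82  92 100 105 103 103 104 104]
 [ 52  53  48  54  50  49  52  51  52  52  51  48  49  51  55  65  77  90
  100 104 102 100  92  91 101 103]]
```

The top view puts the block within about 1 mm of the dome's centre, with its yaw unchanged and full length showing, so it is stable. I'm handing in.

```bash
python3 -c "
from cell import robot
print(robot.finish_job())"
```

```text
the job is handed in; nothing more can be done
None
```

The short gauge block is resting by itself on the crown of the domed anvil, centred to about 1 mm by the top camera and looking level in the side view. The arm is clear of it, and the job was handed in at about 17 s of the 40 s limit; no verdict came back.

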